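# Fetch a tealight from under the wire shelf rack with a reacher

### The arm

A 6-joint arm with a two-finger parallel gripper is mounted at the origin on a cart in front of the work surface, level with it; the furniture and walls round the work are solid. World frame = base frame: x ahead of the robot, y to its left, z up, the work surface at z = 0. Lengths are in mm, angles in degrees, forces in N, time in s.
With the tool pointing down it reaches from about 300 to 850 mm from the base axis. Payload 4.2 kg.
Tool frame: the origin (TCP) lies midway between the tips of the shut fingers; the grasp point (between the pads) lies 19 mm behind it; z points along the fingers, y is the line along which they close (so a half turn about z gives the same grasp; the last joint's range is limited). The gripper opens to 91 mm and grips with 3 to 60 N. Pads are 32 mm wide; open, the fingers measure 118 mm over their backs; the gripper's body (76 mm by 178 mm) begins 60 mm behind the grasp point.
Start: joints at [-72.307, 18.312, 89.639, -0, 72.044, -1.146], TCP at [185.676, -544.216, 175.476] pointing down, gripper open.
Joint ranges: [-177.97, 177.97], [-48.28, 115.42], [12.27, 149.76], [-77.06, 257.06], [2.81, 150.46], [-146.56, 146.56]. Speed limits (degrees/s): [147.25, 147.25, 180, 180, 180, 180].

### API

Orientations are given as [roll, pitch, yaw] about the fixed x, y, z axes, in that order (R = Rz(yaw) Ry(pitch) Rx(roll)).
In Python, from workcell import env gives the robot as it stands.
- The arm moves only by the shell command python3 -m jog 'ROWS' [FORCE]. ROWS is a JSON object of lists of equal length, an entry for each row: "jaw": the finger opening in mm, from 0 to 91.2; "slide": the shift along the tool's x, y, z in units of 30 mm (1.0 is 30 mm), a list of three; "spin": the turn about the tool's z in units of 8 degrees (1.0 is 8 degrees). In form: {"jaw": [jaw, ...], "slide": [[dx, dy, dz], ...], "spin": [spin, ...]}. A call has 1 to 10 rows; each row shifts and turns the commanded pose from where the row before left it, along the tool's axes as they then stand; what a row does not reach is not made up. A row lasts 1/10 s, in which the tool goes at most 50 mm and 8.59 degrees, less where a joint would pass 70% of its speed; a pose out of reach is approached as far as the arm can. A call is refused whole if a number of a shift passes 1 or a number of a turn 1, either way. A call with a gripper value outside its range is refused whole. The fingers move at their own pace and stop on an object; FORCE is the grip in N (left out, the last holds). Time passes only in rows, so rows that do not move let the fingers close. It gives the time, the measured TCP pose, the force, the opening and the grip force at its end, in the units of the state.
- env.state(): the state, without advancing time (a new reading comes with each control period).
- env.grab_frame(name): name is "scene" or "top"; returns the picture (420x560x3 uint8, red, green, blue); there is no depth.
- env.camera_model(name): a dict with "fx", "fy", "cx", "cy" (pixels), "D" ([k1, k2, p1, p2, k3] as OpenCV has them; the pictures are not rectified), "camera_from_world" (4x4, takes a point from world to camera coordinates). Camera axes: x right, y up, looking along -z (the intrinsics and any distortion apply to the point x, -y, -z); pixel columns grow to the right and rows downward; lengths in mm; the calibration is good to about 2 mm. A picture is of the moment at which its call begins. camera_model takes no time and is no camera call.
- env.job_done(): hands the job in; it is judged then, once.
The state is a dict: "time_s": time; "qpos": joint angles; "qvel": joint speeds; "effort": joint torques, N m; "ee_pos": TCP position; "ee_rot": TCP orientation; "force": force on the tool from outside, world axes, zero at the start; "torque": the same for the moment, N m; "gripper_width": finger opening in mm; "gripper_force": force on a finger pad.
Only numpy, scipy, OpenCV 4.12 (cv2) and the standard library are available. Lean on these libraries where they do the work, as an engineer would, in place of code of your own. Each camera call takes 0.05 s, during which the arm holds its last target. There are 200 camera calls.

### The job

A tealight has slid to the back under the wire shelf rack, where no hand fits: pick up the reacher, squeeze its trigger to close the jaws on the tealight under the rack, draw it out in the jaws and lower it upright and wholly onto the stone coaster, opening the jaws only once it stands there, then lay the reacher flat on the bare worktop and let go of it. The tealight's foil cup dents easily, so squeeze, push and set it down gently, never tip it, and touch it with nothing but the reacher. Bump the rack no more than lightly, and leave the coaster and all the other things where they are.

Things in the scene. Friction and masses are not known exactly. Their poses are not given: they have to be found in the camera images.
- reacher: pick-up reacher, 331 mm long, 34 mm high, about 175 g, balanced near its grip, lying flat on its side: black pistol handle and sprung trigger, grey housing (x -32 to 50, y 35 to 61 mm), 14 mm aluminium shaft (axis y = 48 mm, 17 mm up), head to x = 242, jaw tips at x = 294 mm. Origin: underside, below the grip's centre; x along the shaft to the jaws, z up. Handle and trigger reach down to y = -44
- reacher_grip (a point): where to hold it, 24 mm above the origin: from above, fingers closing along the reacher's x on the handle's flat back (x = -29 mm) and the trigger's rounded shoe. A screw sets the shoe in or out to suit the hand, differently each time: released, it is 53 to 63 mm from the handle's back. Fingers closing evenly make the reacher creep towards its jaws by half of the squeeze
- trigger_pivot (a point): hinge of the sprung trigger in the housing (reacher frame x = 22, y = 48 mm, 34 mm up). Released: jaws open; full squeeze: 17 mm at the shoe. The spring takes 8 N at the shoe to start, 11 N at 7.7 mm, where the pads meet the 38 mm tealight; each jaw passes on a third of the squeeze beyond that: about 17 N at the shoe pinches well. Held with 9 N, the reacher can be carried, jaws nearly open
- reacher_mouth (a point): middle of the space between the jaw pads (reacher frame x = 277, y = 48 mm, 9.5 mm above the underside); centre the thing to be pinched here. The pads reach from x = 258 to 294 mm, 3 to 16 mm above the underside; open, they are 51 mm apart at the roots, 67 mm at the tips, 85 mm over their outsides
- jaw_left: jaw on the reacher's +y side; origin on its pivot in the head (reacher frame x = 232, y = 60 mm)
- jaw_right: jaw on the reacher's -y side; origin on its pivot in the head (reacher frame x = 232, y = 36 mm)
- rack: fixed shelf rack of steel wire, 180 (x) x 280 (y) x 100 mm high, jars on top; origin on the worktop at the centre of its footprint. Open front at x = -90 mm, facing its -x (to the robot's left); 94 mm clear below; legs along both ends, y = -140 and 140 mm. At the back a 5 mm stretcher wire runs along y at x = 75 mm, 10 mm above the worktop: things stop against it
- tealight: tealight in a thin grey metal cup, 38 mm across, 15 mm high, about 20 g; origin at the centre of its underside. Under the rack near the back stretcher, in one of two places: 65 mm to either side of the rack's middle; the white ramekin has the other. The cup takes some 2 to 4 N from each jaw and is spoilt at 10 N in all
- stone_coaster: round dark stone coaster, 91 mm across, 10 mm thick, loose on the worktop; origin at the centre of its underside
- white_ramekin: small white ramekin, 68 mm across, 38 mm high, under the rack beside the tealight; origin at the centre of its underside; leave it
- match_box: small matchbox, 36 x 56 x 16 mm, beyond the coaster; leave it
- spice_a: spice jar, 41 mm across, 105 mm high, on top of the rack at its far end; leave it
- spice_b: spice jar, 41 mm across, 105 mm high, on top of the rack at its far end; leave it
- honey: jar with a red lid, 65 mm across, 100 mm high, on top of the rack at its far end; leave it

How it is judged (in metres and radians):
On the way, in this order (a step that is already met when the one before it is completed fails the run):
1. the jaws are closed on the tealight, one on either side, while it is still under the rack (contact force between each of jaw_left, jaw_right and tealight above 0.4 N and x of tealight in the frame of rack above -0.02 m), for 0.2 s.
2. the tealight is clear of the rack's front, still pinched between the jaws (contact force between each of jaw_left, jaw_right and tealight above 0.2 N and x of tealight in the frame of rack below -0.115 m), for 0.1 s.
3. the tealight stands on the coaster while the jaws still hold it (lowered, not dropped) (contact force between each of jaw_left, jaw_right and tealight above 0.2 N and contact force between stone_coaster and tealight above 0.05 N and horizontal distance between tealight and stone_coaster below 0.026 m), for 0.1 s.
At the end, for the whole second after the job is handed in: The tealight stands upright (within 0.1 rad) and at rest on the coaster, its whole foot on the stone (centres within 26 mm); the reacher lies flat and still on the bare worktop (within 6 mm and 0.06 rad), touching neither tealight nor coaster (horizontal distance between tealight and stone_coaster below 0.026 m and z of tealight in the frame of stone_coaster between 0.006 and 0.014 m and angle between tealight's own z axis and vertical below 0.1 rad and linear speed of tealight below 0.01 m/s and contact force between reacher and tealight below 0.05 N and contact force between reacher and stone_coaster below 0.05 N and height (world z) of reacher between -0.006 and 0.006 m and angle between reacher's own z axis and vertical below 0.06 rad and linear speed of reacher below 0.02 m/s).
It fails at once if the reacher squeezes or pushes the tealight's foil cup with 10 N or more (sum over both jaws) (contact force between reacher and tealight above 10 N).
It fails at once if the tealight is pressed against the rack or onto the coaster with 8 N or more (contact force between any of rack, stone_coaster and tealight above 8 N).
It fails at once if the tealight is tipped by more than 0.6 rad, or touched by the fingers or the arm (angle between tealight's own z axis and vertical above 0.6 rad or contact force between any of the fingers, the arm and tealight above 0.2 N).
It fails at once if the rack is bumped with 12 N or more (contact force between any of reacher, the fingers, the arm and rack above 12 N).
It fails at once if the coaster, the ramekin, the matchbox or a jar is shifted by more than 15 mm (distance of any of white_ramekin, match_box, spice_a, spice_b, honey, stone_coaster from where it was at the start of the episode above 0.015 m).
It also fails if it takes over 54 s, if anything falls off the work surface, if the arm or the gripper's body presses on something with over 40 N, if the wrist force passes 120 N, or if a joint passes its speed limit or range.

## Working session

There is one attempt and no reset: what is moved stays moved. The work goes in short steps, Python scripts to look and compute and a shell command to move; the robot and the scene stay as the last step left them, time stands still between calls to the robot, and variables do not carry over. Pictures are saved under pics/ and viewed, at most 12 in all, crops included, and the job is handed in when it is done.

```bash
mkdir -p pics; ls
python3 - <<'E'
from workcell import env
import cv2,json
for n in("scene","top"):
    cv2.imwrite(f"pics/{n}0.png",env.grab_frame(n)[:,:,::-1])
    m=env.camera_model(n);print(n,m)
print(env.state())
E
```

```text
pics
scene {'fx': 537.1619188899227, 'fy': 537.1619188899227, 'cx': 276.6524744668619, 'cy': 215.6403644616633, 'D': array([-0.11609822,  0.        ,  0.        ,  0.        ,  0.        ]), 'camera_from_world': array([[-5.16933527e-01, -8.55975533e-01, -9.25293317e-03,
         2.53508312e+02],
       [ 4.30449629e-01, -2.69266329e-01,  8.61515386e-01,
        -3.04474514e+02],
       [-7.39927595e-01,  4.41363265e-01,  5.07647144e-01,
        -8.18182768e+02],
       [ 0.00000000e+00,  0.00000000e+00,  0.00000000e+00,
         1.00000000e+00]])}
top {'fx': 541.3337213140674, 'fy': 541.3337213140674, 'cx': 282.1331063573559, 'cy': 212.5942200986947, 'D': array([0.05892816, 0.        , 0.        , 0.        , 0.        ]), 'camera_from_world': array([[-1.37922109e-03, -9.99850793e-01,  1.72188658e-02,
        -3.86788663e+01],
       [ 9.93248898e-01,  6.27589496e-04,  1.16001002e-01,
        -5.43153924e+02],
       [-1.15994500e-01,  1.72626105e-02,  9.93099833e-01,
        -1.24107280e+03],
       [ 0.00000000e+00,  0.00000000e+00,  0.00000000e+00,
         1.00000000e+00]])}
{'time_s': 0.1, 'qpos': array([-7.23079742e+01,  1.83470878e+01,  8.96963029e+01, -2.61498514e-03,
        7.20467531e+01, -1.14469045e+00]), 'qvel': array([ 0.04097708, -0.05812757, -0.21848588,  0.06556295,  0.05958308,
       -0.02901308]), 'effort': array([-4.63001652e-04, -4.13333380e+01, -2.32509470e+01,  7.26951356e-02,
        4.21070913e-02, -3.59753017e-05]), 'ee_pos': array([ 185.49535106, -543.72527968,  174.73444451]), 'ee_rot': array([-1.79909824e+02,  6.85059573e-04,  1.88375248e+01]), 'force': array([-0.02670005, -0.4826299 , -0.03765367]), 'torque': array([-0.0412393 ,  0.02731144,  0.00880603]), 'gripper_force': 0.0, 'gripper_width': 91.46562164278086}
```

View pics/scene0.png

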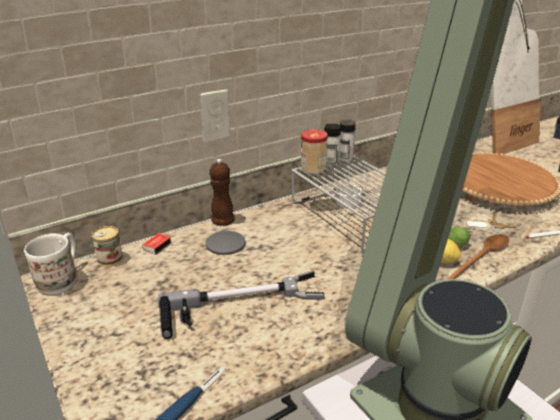

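View pics/top0.png

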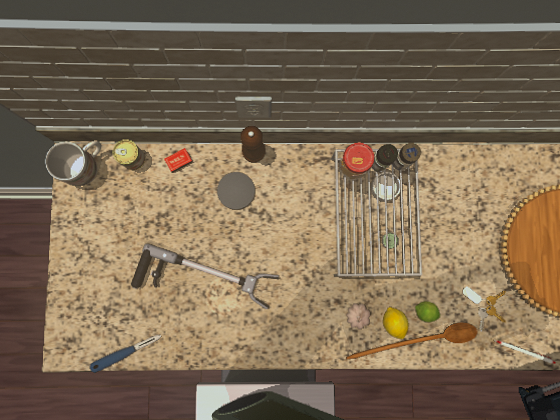

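The top view shows the reacher at about (140–280, 250–305), the coaster at (236,190), the rack at (336–422, 147–277), the ramekin at (386,186), and the tealight at about (390,241), at the near end. The scene view shows the reacher at (165–323, 275–330) and the coaster at (225,242). Next I'll take enlarged crops.

Run:
```python
import cv2,numpy as np
t=cv2.imread("pics/top0.png");s=cv2.imread("pics/scene0.png")
cv2.imwrite("pics/c1.png",cv2.resize(t[232:317,125:285],None,fx=5,fy=5,interpolation=cv2.INTER_CUBIC))
cv2.imwrite("pics/c2.png",cv2.resize(t[140:285,325:430],None,fx=4,fy=4,interpolation=cv2.INTER_CUBIC))
cv2.imwrite("pics/c3.png",cv2.resize(s[225:340,150:335],None,fx=4.3,fy=4.3,interpolation=cv2.INTER_CUBIC))
```

```text
(no output)
```

View pics/c1.png

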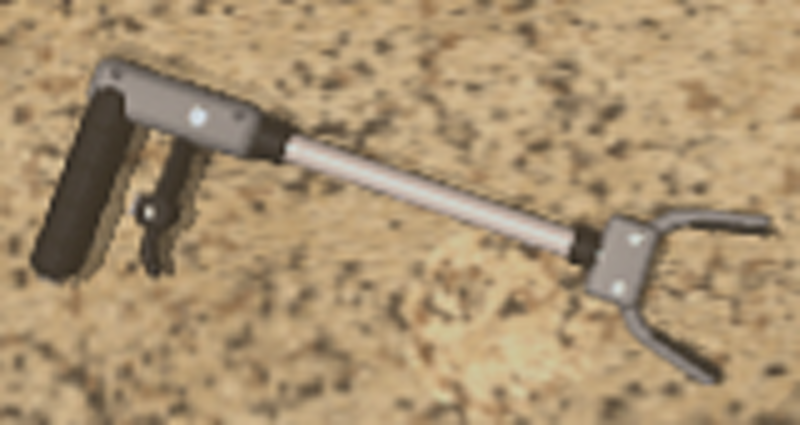

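View pics/c2.png

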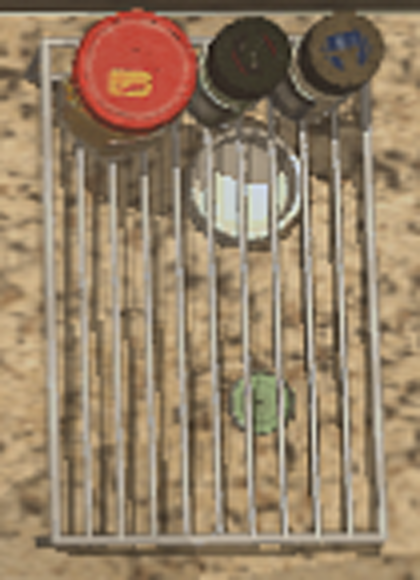

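View pics/c3.png

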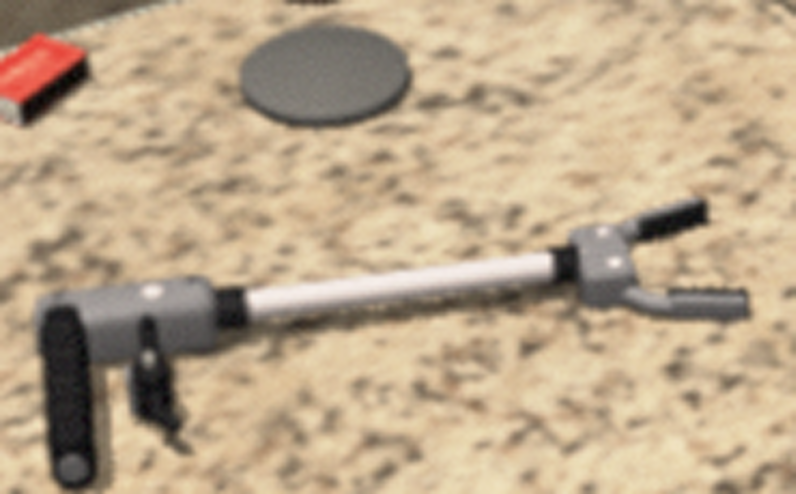

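c1 shows the trigger pivot at (198,117) and the jaw bolts at (636,240) and (618,288). In c2 the tealight is at (262,404), the front rail runs from (44,42) to (55,540), and the near-back corner is (383,538). In c3 the pivot is at (152,291), the jaw bolts are at (603,232) and (614,263), and the coaster is at (325,75).

```bash
cat > h.py <<'E'
from workcell import env
import numpy as np, cv2
M={n:env.camera_model(n) for n in("scene","top")}
def ray(n,p):
    m=M[n];K=np.array([[m['fx'],0,m['cx']],[0,m['fy'],m['cy']],[0,0,1]])
    u=cv2.undistortPoints(np.array([[p]],float),K,m['D'])[0,0]
    T=m['camera_from_world'];R=T[:3,:3]
    d=R.T@np.array([u[0],-u[1],-1]);return -R.T@T[:3,3],d/np.linalg.norm(d)
def atz(n,p,z):
    o,d=ray(n,p);return o+d*(z-o[2])/d[2]
def tri(pt,ps):
    A=0;b=0;rs=[ray("top",pt),ray("scene",ps)]
    for o,d in rs:
        P=np.eye(3)-np.outer(d,d);A=A+P;b=b+P@o
    x=np.linalg.solve(A,b);return x,[round(np.linalg.norm((np.eye(3)-np.outer(d,d))@(x-o)),1) for o,d in rs]
def proj(n,X):
    m=M[n];K=np.array([[m['fx'],0,m['cx']],[0,m['fy'],m['cy']],[0,0,1]])
    T=m['camera_from_world'];c=T[:3,:3]@X+T[:3,3]
    return cv2.projectPoints(np.array([[c[0],-c[1],-c[2]]]),np.zeros(3),np.zeros(3),K,m['D'])[0][0,0]
E
python3 - <<'E'
from h import *
np.set_printoptions(precision=1,suppress=True)
c1=lambda u,v:(125+(u+.5)/5-.5,232+(v+.5)/5-.5)
c2=lambda u,v:(325+(u+.5)/4-.5,140+(v+.5)/4-.5)
c3=lambda u,v:(150+(u+.5)/4.3-.5,225+(v+.5)/4.3-.5)
for k,a,b in[("piv",c1(198,117),c3(152,291)),("jl",c1(636,240),c3(603,232)),("jr",c1(618,288),c3(614,263)),("coaster",(236.3,190.3),c3(325,73))]:
    print(k,*tri(a,b))
for z in(30,34): print(z,atz("top",c1(198,117),z),atz("top",c1(636,240),z),atz("top",c1(618,288),z))
print("tips",atz("top",c1(768,226),10),atz("top",c1(714,378),10))
print("handle end",atz("top",c1(54,262),20),"shoe",atz("top",c1(140,211),24))
print("coaster",atz("top",(236.3,190.3),10))
print("tea z15",atz("top",c2(262,404),15),atz("top",c2(262,404),8))
print("ramekin rim",atz("top",c2(245,188),38))
for q in[(44,42),(55,540),(383,538)]:print("rack",atz("top",c2(*q),98))
E
```

```text
piv [444.  233.7  33.6] [np.float64(0.2), np.float64(0.2)]
jl [386.8  31.6  23.1] [np.float64(0.3), np.float64(0.3)]
jr [364.7  39.8  22.8] [np.float64(0.4), np.float64(0.4)]
coaster [600.1  71.    6.8] [np.float64(0.2), np.float64(0.2)]
30 [444.2 234.6  30. ] [387.   31.6  30. ] [365.1  39.8  30. ]
34 [444.1 233.8  34. ] [387.   31.4  34. ] [365.2  39.6  34. ]
tips [393.3 -29.8  10. ] [322.9  -4.5  10. ]
handle end [377.9 300.9  20. ] shoe [401.1 261.3  24. ]
coaster [599.5  70.6  10. ]
tea z15 [ 478.4 -295.2   15. ] [ 478.8 -296.7    8. ]
ramekin rim [ 604.2 -283.3   38. ]
rack [ 677.6 -158.8   98. ]
rack [ 398.1 -161.3   98. ]
rack [ 399.4 -341.6   98. ]
```

Results:

| Thing | Position |
|---|---|
| Reacher | yaw about -109°, grip at (405.8, 270.4), bolts on plan to within 0.5 mm |
| Tealight | (478.5, -296) |
| Coaster | (600, 71) |
| Rack front | y about -161 |

I'll approach with tool yaw 161, which keeps joint 6 well inside its range.

```bash
python3 -m jog '{"jaw":[91,91,91,91,91,91,91,91,91,91],"slide":[[0.655,-0.971,0],[0.655,-0.971,0],[0.655,-0.971,0],[0.655,-0.971,0],[0.655,-0.971,0],[0.655,-0.971,0],[0.655,-0.971,0],[0.655,-0.971,0],[0.655,-0.971,0],[0.655,-0.971,0]],"spin":[0,0,0,0,0,0,0,0,0,0]}' 3
python3 -m jog '{"jaw":[91,91,91,91,91,91,91,91,91,91],"slide":[[0.655,-0.971,0],[0.655,-0.971,0],[0.655,-0.971,0],[0.655,-0.971,0],[0.655,-0.971,0],[0.655,-0.971,0],[0.655,-0.971,0],[0.655,-0.971,0],[0.655,-0.971,0],[0.655,-0.971,0]],"spin":[0,0,0,0,0,0,0,0,0,0]}'
python3 -m jog '{"jaw":[91,91,91,91,91,91,91,91,91,91],"slide":[[0.655,-0.971,0],[0.655,-0.971,0],[0.655,-0.971,0],[0.655,-0.971,0],[0,0,0],[0,0,0],[0,0,0],[0,0,0],[0,0,0],[0,0,0]],"spin":[0,0,0,0,-1,-1,-1,-1,-1,-1]}'
python3 -m jog '{"jaw":[91,91,91,91,91,91,91,91,91,91],"slide":[[0,0,0.3],[0,0,0.3],[0,0,0.3],[0,0,0.3],[0,0,0.3],[0,0,0.3],[0,0,0.3],[0,0,0.3],[0,0,0],[0,0,0]],"spin":[-1,-1,-1,-1,-1,-1,-1,-1,-1,-1]}'
python3 -m jog '{"jaw":[91,91,91,91],"slide":[[0,0,0],[0,0,0],[0,0,0],[0,0,0]],"spin":[-1,-0.77,0,0]}'
python3 -c "
from workcell import env;s=env.state();print(s['ee_pos'],s['ee_rot'],s['qpos'])"
```

```text
time_s: 1.1
ee_pos: [277.4, -203.5, 175.2]
ee_rot: [-180.0, 0.0, 18.8]
force: [0.9, 1.1, -0.3]
gripper_width: 90.9
gripper_force: 0.0
time_s: 2.1
ee_pos: [369.3, 135.5, 175.2]
ee_rot: [180.0, 0.0, 18.9]
force: [0.8, -1.0, 0.9]
gripper_width: 90.9
gripper_force: 0.0
time_s: 3.1
ee_pos: [405.9, 269.6, 175.0]
ee_rot: [-180.0, 0.0, 67.2]
force: [-0.4, -0.3, 0.5]
gripper_width: 90.9
gripper_force: 0.0
time_s: 4.1
ee_pos: [405.7, 269.4, 102.7]
ee_rot: [-179.9, -0.0, 147.2]
force: [0.1, -0.4, -0.6]
gripper_width: 91.1
gripper_force: 0.0
time_s: 4.5
ee_pos: [406.1, 269.7, 103.2]
ee_rot: [-180.0, -0.0, 160.9]
force: [0.6, -0.3, 0.6]
gripper_width: 91.1
gripper_force: 0.0
[406.08118286 269.65175587 103.20035035] [-1.79974974e+02 -1.84658312e-02  1.60867515e+02] [ 3.22345994e+01  1.40371585e+01  1.07078400e+02 -1.40074349e-03
  5.89155197e+01 -3.86321962e+01]
```

```bash
python3 -m jog '{"jaw":[91,91,91,91,91,91,91,91,91,91],"slide":[[0,0,0.4],[0,0,0.4],[0,0,0.4],[0,0,0.4],[0,0,0.4],[0,0,0.4],[0,0,0.4],[0,0,0.3],[0,0,0.15],[0,0,0]],"spin":[0,0,0,0,0,0,0,0,0,0]}' 3
python3 -m jog '{"jaw":[70,68,66,64,62,60,58,56,54,52],"slide":[[0,0,0],[0,0,0],[0,0,0],[0,0,0],[0,0,0],[0,0,0],[0,0,0],[0,0,0],[0,0,0],[0,0,0]],"spin":[0,0,0,0,0,0,0,0,0,0]}' 5
```

```text
time_s: 5.5
ee_pos: [405.7, 269.4, 5.0]
ee_rot: [-179.9, -0.1, 161.0]
force: [-0.3, -0.4, 0.3]
gripper_width: 90.9
gripper_force: 0.0
time_s: 6.5
ee_pos: [406.2, 269.7, 5.9]
ee_rot: [-180.0, 0.0, 161.0]
force: [-1.8, -0.2, -0.5]
gripper_width: 52.0
gripper_force: 0.0
```

```bash
python3 -m jog '{"jaw":[51,50,49,48,47,46,46,46],"slide":[[0,0,0],[0,0,0],[0,0,0],[0,0,0],[0,0,0],[0,0,0],[0,0,0],[0,0,0]],"spin":[0,0,0,0,0,0,0,0]}' 5
python3 - <<'E'
from workcell import env
import cv2
t=env.grab_frame("top")[:,:,::-1];s=env.grab_frame("scene")[:,:,::-1]
a=cv2.resize(t[215:315,100:300],(800,400),interpolation=cv2.INTER_CUBIC)
b=cv2.resize(s[180:350,130:340],None,fx=2,fy=2)
cv2.imwrite("pics/d.png",cv2.resize(s[200:350,100:300],(800,600),interpolation=cv2.INTER_CUBIC)); cv2.imwrite("pics/dt.png",a)
E
```

```text
time_s: 7.3
ee_pos: [406.3, 269.7, 5.9]
ee_rot: [-180.0, 0.0, 161.0]
force: [-0.5, -0.3, 0.5]
gripper_width: 45.9
gripper_force: 0.0
```

View pics/d.png

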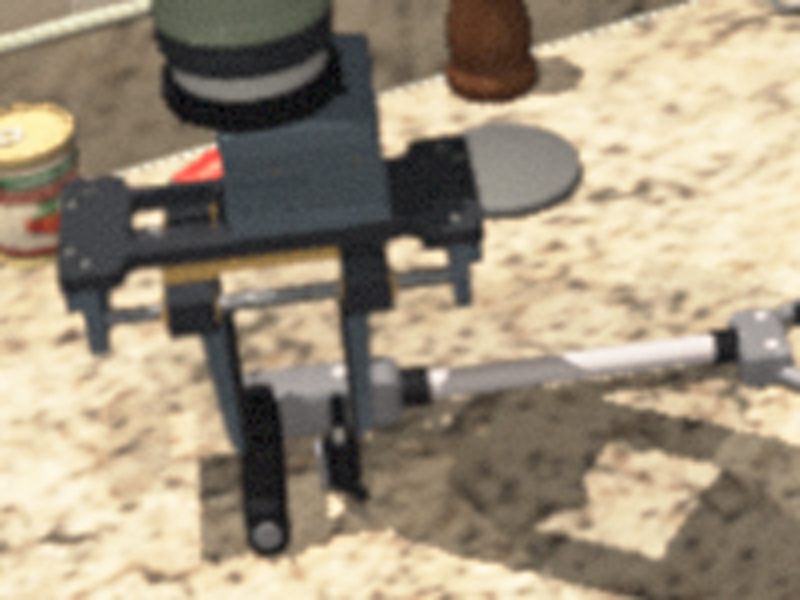

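The fingers straddle the handle (left finger on its back) and the trigger, with the right finger just short of the shoe. I'll keep closing.

```bash
python3 -m jog '{"jaw":[45,44,43,42,41,40,40,40],"slide":[[0,0,0],[0,0,0],[0,0,0],[0,0,0],[0,0,0],[0,0,0],[0,0,0],[0,0,0]],"spin":[0,0,0,0,0,0,0,0]}' 5
python3 - <<'E'
from workcell import env
import cv2
t=env.grab_frame("top")[:,:,::-1]
cv2.imwrite("pics/e.png",cv2.resize(t[220:320,120:290],None,fx=4.5,fy=4.5,interpolation=cv2.INTER_CUBIC))
E
```

```text
time_s: 8.2
ee_pos: [406.3, 269.7, 5.9]
ee_rot: [-180.0, 0.0, 161.0]
force: [0.1, 0.3, -0.3]
gripper_width: 40.3
gripper_force: 0.0
```

View pics/e.png

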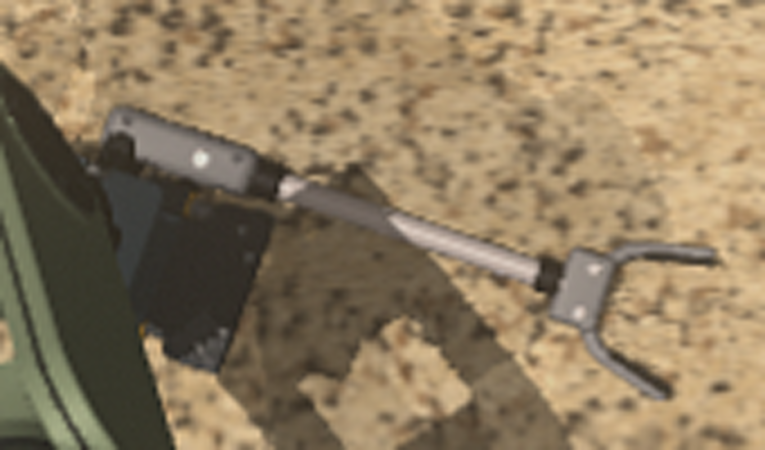

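The reacher hasn't moved: the pivot is still at (164.3,254.8) in the full image. The jaws are still open too. The fingers therefore touch nothing even at 40 mm, so I'll check where they really are against the projections.

Run:
```python
from h import *
np.set_printoptions(precision=1,suppress=True)
s=env.state();print(s['ee_pos'],s['gripper_width'],s['gripper_force'])
X=np.array([-.3255,-.9455,0]);Y=np.array([.9455,-.3255,0]);O=np.array([405.8,270.4,0]);Z=np.array([0,0,1])
f=lambda n,x,y,z:proj(n,O+x*X+y*Y+z*Z)
dc=lambda p:((p-[100,200])*4)
for nm,q in {"handle back top":(-29,0,34),"handle back y-44":(-29,-44,17),"pad L 46, tip, y16":(-23,16,6),"padL y-16":(-23,-16,6),"pad R y16":(23,16,6),"pad R y-16":(23,-16,6),"padR z60":(23,-16,60),"padL z60":(-23,-16,60),"outer L z60":(-37,-16,60),"shoe24":(24,0,24),"shoe34":(34,0,24)}.items():
    print(nm,dc(f("scene",*q)),"dt",(f("top",*q)-[100,215])*4)
```

```text
[406.3 269.7   5.9] 39.64452017014915 0.0
handle back top [235.1 447.4] dt [143.  210.7]
handle back y-44 [243.  539.8] dt [123.  283.4]
pad L 46, tip, y16 [254.4 469.3] dt [174.5 188.8]
padL y-16 [257.  514.5] dt [154.9 240.7]
pad R y16 [351.7 455.9] dt [248.4 214.1]
pad R y-16 [356.8 500.5] dt [229.1 266.1]
padR z60 [345.1 410.2] dt [208.7 267.1]
padL z60 [242.2 424.1] dt [131.2 240.6]
outer L z60 [210.7 428.3] dt [107.6 232.5]
shoe24 [352.5 448.3] dt [234.  240.5]
shoe34 [374.  445.3] dt [250.3 246.1]
```

View pics/dt.png

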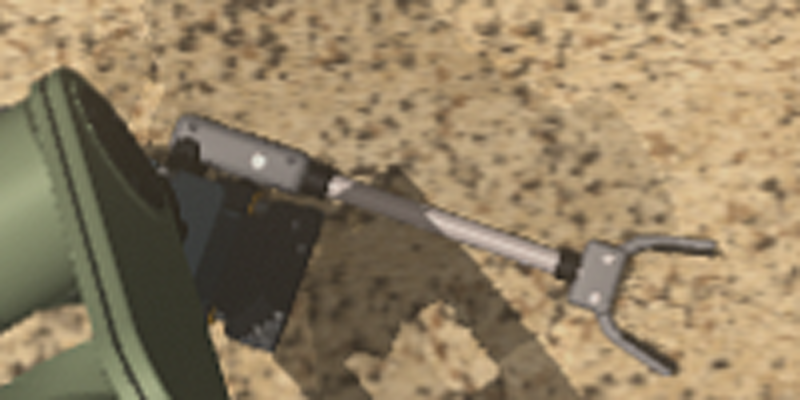

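The top crop shows the reacher unmoved, with the gripper plate over the handle. In the side view the finger tips end near row 440, about at the handle's top and not near the table (rows 460–510 expected). So the fingers seem higher than reported. I'll open up and probe downward carefully, watching the force.

```bash
python3 -m jog '{"jaw":[91,91,91,91,91,91,91],"slide":[[0,0,0],[0,0,0],[0,0,0],[0,0,0],[0,0,0],[0,0,0],[0,0,0]],"spin":[0,0,0,0,0,0,0]}' 5
for i in 1; do python3 -m jog '{"jaw":[91,91,91],"slide":[[0,0,0.1],[0,0,0.1],[0,0,0]],"spin":[0,0,0]}'; done
python3 -c "
from workcell import env
import cv2
cv2.imwrite('pics/f.png',env.grab_frame('scene')[:,:,::-1]);cv2.imwrite('pics/ft.png',env.grab_frame('top')[:,:,::-1]);print(env.state()['qpos'])"
python3 - <<'E'
import cv2,numpy as np
s0=cv2.imread('pics/scene0.png').astype(int);s=cv2.imread('pics/f.png').astype(int)
d=np.abs(s-s0).max(2)
for r in range(262,345,2): print(r,''.join('#' if (d[r,c]>35) else '.' for c in range(130,230)))
E
```

```text
time_s: 8.95
ee_pos: [406.3, 269.7, 5.9]
ee_rot: [-180.0, 0.0, 161.0]
force: [-0.9, -0.1, 0.2]
gripper_width: 90.5
gripper_force: 0.0
time_s: 9.25
ee_pos: [405.8, 269.5, -0.6]
ee_rot: [-179.9, -0.0, 161.0]
force: [-0.5, 0.0, 0.1]
gripper_width: 91.1
gripper_force: 0.0
[ 3.22327232e+01  2.14018572e+01  1.14587237e+02 -6.09552135e-03
  4.40388181e+01 -3.87615031e+01]
262 ############################################################################################..#...##
264 ###########################################################........########################..#####..
266 #############################################......................########################..#######
268 ##########################################..........................#######################..###.#.#
270 ##################################..................................####################............
272 ################..........................................##############################............
274 #############..#.#####..#..................##############################################.........
[... 2977 characters left out ...]
##...............#####################################################
334 .#.#..##.###.#.#.#..############...............#####..........##.#.....#############################
336 ###.#.#####.###.##..#############................#..##.##.#######.######...#########################
338 #....#..####...##...#############............##.##.#.##.#.######..###..#.#.#.......#################
340 ..###.###.#..##..#..............#.###..#######.....#.##.########..####.#######..##.........#########
342 #.###..######.##.###.#####.###.#######...#######..######.######..##.#.####..##.##.##########........
344 #.#.#............#####.####...##.######.####..#..###.#.########..#.#.####.##.#.###..###......#.#####
```

Run:
```python
import cv2,numpy as np
s=cv2.imread('pics/f.png');t=cv2.imread('pics/ft.png')
a=cv2.resize(s[240:340,135:235],(600,600),interpolation=cv2.INTER_CUBIC)
cv2.imwrite('pics/f2.png',a)
```

```text
(no output)
```

View pics/f2.png

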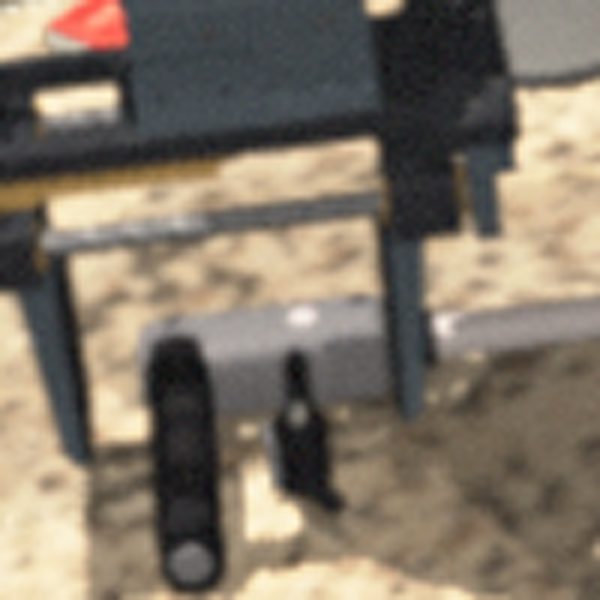

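Left fingertip at full-image (148,316.7), right fingertip at (203,309.7). I'll intersect those rays with the gripper's closing plane.

Run:
```python
from h import *
np.set_printoptions(precision=1,suppress=True)
X=np.array([-.3255,-.9455,0]);Y=np.array([.9455,-.3255,0]);P=np.array([405.8,269.5,0])
for p in[(148,316.7),(203,309.7)]:
    for y in(-16,0,16,30):
        o,d=ray("scene",p);t=(y-(o-P)@Y)/(d@Y);q=o+t*d;print(p,y,(q-P)@X,q[2])
# numeric FK check: planar radius
s=env.state();print(s['ee_pos'],np.hypot(*s['ee_pos'][:2]),np.degrees(np.arctan2(s['ee_pos'][1],s['ee_pos'][0])),s['qpos'][:1])
```

```text
(148, 316.7) -16 -49.015977087861835 39.17807542890557
(148, 316.7) 0 -50.65700664298437 25.793219990181797
(148, 316.7) 16 -52.29803619810693 12.408364551458021
(148, 316.7) 30 -53.73393705883916 0.6966160425746466
(203, 309.7) -16 50.50423183919401 37.90298061770113
(203, 309.7) 0 50.94187134959754 24.49149239586484
(203, 309.7) 16 51.37951086000102 11.080004174028659
(203, 309.7) 30 51.76244543160407 -0.6550480200780839
[406.1 269.7  -0.3] 487.51026641024123 33.58115986073003 [32.2]
```

The tips are aligned along x, but they stand about 25–28 mm higher than reported at y≈0. That also explains why the fingers closed without touching. I'll go down gently with force checks.

```bash
python3 -m jog '{"jaw":[91,91,91],"slide":[[0,0,0.05],[0,0,0.05],[0,0,0]],"spin":[0,0,0]}'
python3 -m jog '{"jaw":[91,91,91],"slide":[[0,0,0.05],[0,0,0.05],[0,0,0]],"spin":[0,0,0]}'
```

```text
time_s: 9.65
ee_pos: [406.1, 269.6, -3.3]
ee_rot: [-180.0, -0.0, 161.0]
force: [-0.4, -0.1, 0.4]
gripper_width: 90.8
gripper_force: 0.0
time_s: 9.95
ee_pos: [406.1, 269.6, -6.3]
ee_rot: [-180.0, -0.0, 161.0]
force: [0.2, 0.3, 0.0]
gripper_width: 90.9
gripper_force: 0.0
```

```bash
python3 -m jog '{"jaw":[91,91,91,91,91],"slide":[[0,0,0.1],[0,0,0.1],[0,0,0.1],[0,0,0.05],[0,0,0]],"spin":[0,0,0,0,0]}'
python3 -m jog '{"jaw":[91,91,91],"slide":[[0,0,0.05],[0,0,0.05],[0,0,0]],"spin":[0,0,0]}'
```

```text
time_s: 10.45
ee_pos: [406.1, 269.6, -16.9]
ee_rot: [-180.0, -0.0, 161.0]
force: [-1.2, -0.5, 0.3]
gripper_width: 91.5
gripper_force: 0.0
time_s: 10.75
ee_pos: [406.2, 269.6, -19.7]
ee_rot: [-180.0, -0.0, 161.0]
force: [-0.5, -0.3, 0.1]
gripper_width: 91.1
gripper_force: 0.0
```

```bash
python3 -m jog '{"jaw":[75,70,66,64,62,60,58,56,54,52],"slide":[[0,0,0],[0,0,0],[0,0,0],[0,0,0],[0,0,0],[0,0,0],[0,0,0],[0,0,0],[0,0,0],[0,0,0]],"spin":[0,0,0,0,0,0,0,0,0,0]}' 5
```

```text
time_s: 11.75
ee_pos: [406.4, 269.9, -19.5]
ee_rot: [180.0, 0.0, 161.0]
force: [0.6, 0.0, 0.7]
gripper_width: 55.0
gripper_force: 5.0
```

The fingers made contact at 55 mm, so the shoe's released setting is about 55. I'll take the 9 N hold, lift 25 mm, turn to align with the rack and start moving.

```bash
python3 -m jog '{"jaw":[50,50,50,50,50,50,50,50,50],"slide":[[0,0,0],[0,0,0],[0,0,0],[0,0,-0.1],[0,0,-0.2],[0,0,-0.2],[0,0,-0.2],[0,0,-0.13],[0,0,0]],"spin":[0,0,0,0,0,0,0,0,0]}' 9
python3 -m jog '{"jaw":[50,50,50,50,50,50,50,50],"slide":[[0,0,0],[0,0,0],[0,0,0],[0,0,0],[0,0,0],[0,0,0],[0,0,0],[0,0,0]],"spin":[-0.3,-0.5,-0.5,-0.5,-0.4,-0.175,0,0]}' 9
python3 -m jog '{"jaw":[50,50,50,50,50,50,50,50,50],"slide":[[-0.05,-0.2,0],[-0.1,-0.5,0],[-0.13,-0.6,0],[-0.13,-0.7,0],[-0.13,-0.7,0],[-0.13,-0.6,0],[-0.1,-0.5,0],[-0.05,-0.2,0],[0,0,0]],"spin":[0,0,0,0,0,0,0,0,0]}' 9
python3 - <<'E'
from h import *
s=env.state();print(s['ee_pos'],s['ee_rot'],s['gripper_width'])
t=env.grab_frame("top")[:,:,::-1];sc=env.grab_frame("scene")[:,:,::-1]
cv2.imwrite("pics/g.png",t);cv2.imwrite("pics/gs.png",sc)
a=cv2.resize(t[235:300,180:330],(800,347),interpolation=cv2.INTER_CUBIC)
b=cv2.resize(sc[235:330,240:400],(400,238),interpolation=cv2.INTER_CUBIC)
o=np.zeros((590,800,3),np.uint8);o[:347]=a;o[350:588,:400]=b;cv2.imwrite("pics/g2.png",o)
E
```

```text
time_s: 12.65
ee_pos: [406.7, 270.0, 6.1]
ee_rot: [179.9, 0.1, 161.0]
force: [-0.7, 0.0, -1.5]
gripper_width: 52.2
gripper_force: 9.0
time_s: 13.45
ee_pos: [406.2, 269.7, 5.3]
ee_rot: [-180.0, -0.0, 180.0]
force: [-0.6, 0.2, -2.1]
gripper_width: 52.1
gripper_force: 9.0
time_s: 14.35
ee_pos: [430.9, 148.6, 5.4]
ee_rot: [-180.0, -0.0, 179.9]
force: [0.5, -0.3, -2.0]
gripper_width: 51.3
gripper_force: 9.0
[430.93838221 148.57732501   5.37705794] [-1.79988741e+02 -1.23044025e-03  1.79881374e+02] 51.31577795248399
```

View pics/g2.png

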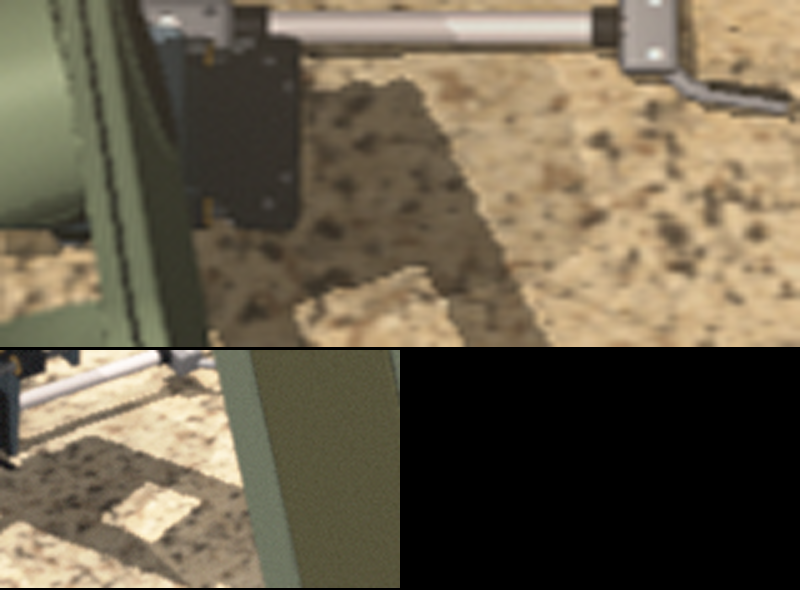

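The reacher is held level and parallel to the rack axis. The jaw bolts are at full-image (302.6,235.0) and (302.6,244.7). Checking those against the expected positions.

Run:
```python
from h import *
np.set_printoptions(precision=1,suppress=True)
for z in(40,49,58): print(z,atz("top",(302.6,235.0),z),atz("top",(302.6,244.7),z),atz("top",(180+168/5.333,235+22/5.333),34+25))
t=cv2.imread("pics/g.png")
# shaft edges bright at cols 240 and 285: centre rows
g=t.max(2).astype(int)
for c in(235,250,265,280): print(c,g[232:252,c])
```

```text
40 [489.7 -86.3  40. ] [467.2 -86.2  40. ] [479.  122.8  59. ]
49 [489.1 -85.8  49. ] [466.7 -85.7  49. ] [479.  122.8  59. ]
58 [488.4 -85.3  58. ] [466.2 -85.2  58. ] [479.  122.8  59. ]
235 [165 176 169 159 159 154 183 210 205 165  82  55  55  52  53  54  52  52
  56  57]
250 [185 176 187 190 175 156 184 209 204 179 145 102  96  98 176 182 193 191
 193 114]
265 [179 163 173 186 185 165 207 221 223 191 155  96  95 187 195 185 166 154
 149 141]
280 [211 188 188 190 176 164 208 221 222 208 171 110 103 174 177 188 189 180
 182 189]
```

Alignment is within 1 mm of plan. I'll lower to about 3 mm clearance and slide in under the rack.

```bash
python3 -m jog '{"jaw":[50,50,50,50,50,50],"slide":[[0,0,0.15],[0,0,0.2],[0,0,0.2],[0,0,0.12],[0,0,0.06],[0,0,0]],"spin":[0,0,0,0,0,0]}' 9
python3 -m jog '{"jaw":[50,50,50,50,50,50,50,50,50,50],"slide":[[0,-0.2,0],[0,-0.5,0],[0,-0.6,0],[0,-0.6,0],[0,-0.6,0],[0,-0.6,0],[0,-0.5,0],[0,-0.4,0],[0,-0.2,0],[0,0,0]],"spin":[0,0,0,0,0,0,0,0,0,0]}' 9
python3 - <<'E'
from h import *
s=env.state();print(s['ee_pos'],s['ee_rot'])
t=env.grab_frame("top")[:,:,::-1]
cv2.imwrite("pics/i.png",t)
p=cv2.imread("pics/top0.png");d=np.abs(t.astype(int)-p).max(2)
for r in range(226,262): print(r,''.join('#' if d[r,c]>40 else '.' for c in range(330,420)))
E
```

```text
time_s: 15.05
ee_pos: [430.6, 149.7, -17.0]
ee_rot: [-180.0, -0.0, -180.0]
force: [0.1, 0.5, -1.6]
gripper_width: 52.0
gripper_force: 9.0
time_s: 16.05
ee_pos: [430.9, 23.1, -16.5]
ee_rot: [-180.0, 0.0, 179.9]
force: [0.1, -0.0, -2.0]
gripper_width: 52.0
gripper_force: 9.0
[430.90957195  23.13888278 -16.46847639] [-1.79995946e+02  1.16473996e-02  1.79928459e+02]
226 .....................................##.....#.............................................
227 .............................................###..........................................
228 .............................#.......##..#######..........................................
229 ..................................#####..######...........................................
230 ..................................#####......##...........................................
231 ..........................#.#.#..#..##....................................................
232 .....................##..##.###...........................................................
233 ..................#.##....#.###...................................
[... 1984 characters left out ...]
...................................
255 .....................................###....###...........................................
256 ............................................####..........................................
257 ..........................................................................................
258 ..........................................................................................
259 ..........................................................................................
260 ..........................................................................................
261 ..........................................................................................
```

The jaws straddle row 241, which is the tealight's row. About 34.5 mm remain, then I squeeze gently.

```bash
python3 -m jog '{"jaw":[50,50,50,50,50,50,50],"slide":[[0,-0.15,0],[0,-0.25,0],[0,-0.3,0],[0,-0.25,0],[0,-0.15,0],[0,-0.05,0],[0,0,0]],"spin":[0,0,0,0,0,0,0]}' 9
python3 -m jog '{"jaw":[50.5,50,49.5,49,48.5,48,47.5,47,46.5,46],"slide":[[0,0,0],[0,0,0],[0,0,0],[0,0,0],[0,0,0],[0,0,0],[0,0,0],[0,0,0],[0,0,0],[0,0,0]],"spin":[0,0,0,0,0,0,0,0,0,0]}' 13
```

```text
time_s: 16.8
ee_pos: [430.9, -11.0, -16.6]
ee_rot: [-180.0, -0.0, 180.0]
force: [-0.5, -0.3, -2.2]
gripper_width: 51.8
gripper_force: 9.0
time_s: 17.8
ee_pos: [430.9, -10.8, -16.5]
ee_rot: [-180.0, 0.0, 180.0]
force: [-0.4, 0.2, -1.3]
gripper_width: 46.5
gripper_force: 13.0
```

It stalled at 46.5 mm and 13 N, so the pads have met the cup. I'll raise the force to 16–17 N and lift slightly.

```bash
python3 -m jog '{"jaw":[44,44,44,44],"slide":[[0,0,0],[0,0,0],[0,0,0],[0,0,0]],"spin":[0,0,0,0]}' 15
python3 -m jog '{"jaw":[42,42,42,42,42],"slide":[[0,0,0],[0,0,0],[0,0,0],[0,0,0],[0,0,0]],"spin":[0,0,0,0,0]}' 17
python3 -m jog '{"jaw":[42,42,42,42,42,42,42],"slide":[[0,0,-0.1],[0,0,-0.15],[0,0,-0.2],[0,0,-0.2],[0,0,-0.1],[0,0,0],[0,0,0]],"spin":[0,0,0,0,0,0,0]}' 17
```

```text
time_s: 18.2
ee_pos: [430.9, -10.8, -16.6]
ee_rot: [-180.0, 0.0, -180.0]
force: [0.2, -0.3, -1.1]
gripper_width: 46.2
gripper_force: 15.0
time_s: 18.7
ee_pos: [430.8, -10.8, -16.6]
ee_rot: [-180.0, 0.0, 180.0]
force: [0.3, -0.2, -2.2]
gripper_width: 46.1
gripper_force: 17.0
time_s: 19.4
ee_pos: [430.8, -10.8, 6.0]
ee_rot: [-180.0, 0.0, 180.0]
force: [-0.2, 0.2, -1.8]
gripper_width: 46.0
gripper_force: 17.0
```

```bash
python3 -m jog '{"jaw":[42,42,42,42,42,42,42,42,42,42],"slide":[[0,0.15,0],[0,0.35,0],[0,0.55,0],[0,0.7,0],[0,0.8,0],[0,0.8,0],[0,0.8,0],[0,0.8,0],[0,0.8,0],[0,0.8,0]],"spin":[0,0,0,0,0,0,0,0,0,0]}' 17
python3 -m jog '{"jaw":[42,42,42,42],"slide":[[0,0.6,0],[0,0.4,0],[0,0.15,0],[0,0,0]],"spin":[0,0,0,0]}' 17
python3 - <<'E'
from h import *
np.set_printoptions(precision=1,suppress=True)
t=env.grab_frame("top");cv2.imwrite("pics/k.png",t[:,:,::-1])
p=cv2.imread("pics/top0.png")
def green(im):
    h=cv2.cvtColor(im,cv2.COLOR_BGR2HSV);m=cv2.inRange(h,(35,40,60),(90,255,255));m[:200]=0;m[275:]=0;m[:,:230]=0;m[:,425:]=0
    n,l,st,c=cv2.connectedComponentsWithStats(m);return[(st[i,4],c[i]) for i in range(1,n) if st[i,4]>8]
print(green(p));r=green(t[:,:,::-1]);print(r)
for a,c in r: print(a,atz("top",c,37))
print(env.state()['ee_pos'])
E
```

```text
time_s: 20.4
ee_pos: [430.3, 187.5, 5.7]
ee_rot: [-180.0, -0.0, -180.0]
force: [0.8, 0.4, -2.1]
gripper_width: 46.2
gripper_force: 17.0
time_s: 20.8
ee_pos: [430.6, 220.6, 5.8]
ee_rot: [-180.0, -0.0, -179.9]
force: [-0.2, -0.1, -1.2]
gripper_width: 46.4
gripper_force: 17.0
[(np.int32(76), array([390.7, 240.1])), (np.int32(22), array([384.4, 240. ]))]
[(np.int32(175), array([293.3, 239.8]))]
175 [478.7 -64.6  37. ]
[430.5 220.    5.7]
```

The tealight is held in the jaws at (478.7,-64.6), clear of the rack. I'll swing the reacher 30° towards the coaster, then measure again.

```bash
python3 -m jog '{"jaw":[42,42,42,42,42,42,42,42,42,42],"slide":[[0,0,0],[0,0,0],[0,0,0],[0,0,0],[0,0,0],[0,0,0],[0,0,0],[0,0,0],[0,0,0],[0,0,0]],"spin":[-0.15,-0.35,-0.5,-0.55,-0.55,-0.55,-0.5,-0.35,-0.2,-0.05]}' 17
python3 -m jog '{"jaw":[42,42,42,42,42,42,42,42,42],"slide":[[-0.03,0.1,0],[-0.1,0.3,0],[-0.13,0.4,0],[-0.15,0.4,0],[-0.15,0.4,0],[-0.1,0.3,0],[-0.07,0.2,0],[0,0,0],[0,0,0]],"spin":[0,0,0,0,0,0,0,0,0]}' 17
cat > w.py <<'E'
from h import *
np.set_printoptions(precision=1,suppress=True)
t=env.grab_frame("top")[:,:,::-1]
h=cv2.cvtColor(t,cv2.COLOR_BGR2HSV);m=cv2.inRange(h,(35,40,60),(90,255,255));m[:150]=0;m[275:]=0;m[:,:200]=0;m[:,425:]=0
n,l,st,c=cv2.connectedComponentsWithStats(m)
import sys
z=float(sys.argv[1])
for i in range(1,n):
    if st[i,4]>8:
        p=atz("top",c[i],z);print(st[i],c[i],p)
s=env.state();print(s['ee_pos'],s['ee_rot'],s['gripper_width'])
cv2.imwrite(sys.argv[2],t)
E
python3 w.py 37 pics/l.png
```

```text
time_s: 21.85
ee_pos: [430.8, 219.7, 5.9]
ee_rot: [-180.0, -0.0, -150.0]
force: [0.2, -0.0, -2.2]
gripper_width: 46.1
gripper_force: 17.0
time_s: 22.75
ee_pos: [418.1, 285.6, 5.8]
ee_rot: [-180.0, -0.0, -150.0]
force: [-0.1, -0.6, -2.3]
gripper_width: 45.9
gripper_force: 17.0
[231 180  16  15 174] [238.9 187.4] [602.1  62.8  37. ]
[418.2 285.4   5.8] [-180.   -0. -150.] 46.219859226853075
```

```bash
python3 -m jog '{"jaw":[42,42,42,42,42,42,42,42,42,42],"slide":[[-0.03,0.13,0],[-0.04,0.14,0],[0,0,0],[0,0,0.07],[0,0,0.1],[0,0,0.08],[0,0,0.05],[0,0,0.03],[0,0,0],[0,0,0]],"spin":[0,0,0,0,0,0,0,0,0,0]}' 17
python3 -m jog '{"jaw":[42,42,42,42,42],"slide":[[0,0,0.02],[0,0,0.02],[0,0,0.02],[0,0,0],[0,0,0]],"spin":[0,0,0,0,0]}' 17
python3 w.py 27 pics/m.png
```

```text
time_s: 23.8
ee_pos: [416.2, 293.8, -4.0]
ee_rot: [-180.0, 0.0, -150.0]
force: [0.5, -0.9, -1.9]
gripper_width: 45.9
gripper_force: 17.0
time_s: 24.3
ee_pos: [416.1, 293.8, -5.8]
ee_rot: [-180.0, -0.0, -150.0]
force: [-0.1, -0.2, -1.4]
gripper_width: 46.1
gripper_force: 17.0
[229 183  15  14 168] [235.9 189.2] [599.4  70.5  27. ]
[416.1 293.8  -5.8] [-180.   -0. -150.] 46.14108802754782
```

```bash
for i in 1; do python3 -m jog '{"jaw":[42,42,42,42],"slide":[[0,0,0.02],[0,0,0],[0,0,0],[0,0,0]],"spin":[0,0,0,0]}' 17; python3 -m jog '{"jaw":[42,42,42,42],"slide":[[0,0,0.02],[0,0,0],[0,0,0],[0,0,0]],"spin":[0,0,0,0]}' 17; python3 -m jog '{"jaw":[42,42,42,42],"slide":[[0,0,0.02],[0,0,0],[0,0,0],[0,0,0]],"spin":[0,0,0,0]}' 17;done | grep -E "pos|force:"
```

```text
ee_pos: [416.1, 293.8, -6.4]
force: [0.1, 0.2, -2.1]
gripper_force: 17.0
ee_pos: [416.1, 293.8, -7.0]
force: [0.2, 0.9, -1.7]
gripper_force: 17.0
ee_pos: [416.1, 293.8, -7.6]
force: [-0.9, 0.1, -1.3]
gripper_force: 17.0
```

```bash
(python3 -m jog '{"jaw":[42,42,42,42],"slide":[[0,0,0.02],[0,0,0],[0,0,0],[0,0,0]],"spin":[0,0,0,0]}' 17; python3 -m jog '{"jaw":[42,42],"slide":[[0,0,0],[0,0,0]],"spin":[0,0]}' 17; python3 -m jog '{"jaw":[42,42,42],"slide":[[0,0,0.02],[0,0,0],[0,0,0]],"spin":[0,0,0]}' 17;python3 -m jog '{"jaw":[42],"slide":[[0,0,0]],"spin":[0]}' 17; python3 -m jog '{"jaw":[42],"slide":[[0,0,0]],"spin":[0]}' 17) | grep -E "pos|force:"
python3 w.py 27 pics/n.png
python3 - <<'E'
import cv2
s=__import__('workcell').env.grab_frame('scene')[:,:,::-1]
cv2.imwrite('pics/ns.png',s)
E
```

```text
ee_pos: [416.1, 293.8, -8.2]
force: [0.2, -0.7, -1.3]
gripper_force: 17.0
ee_pos: [416.1, 293.8, -8.2]
force: [0.4, -0.0, -1.7]
gripper_force: 17.0
ee_pos: [416.1, 293.8, -8.8]
force: [-1.0, 0.9, -0.9]
gripper_force: 17.0
ee_pos: [416.1, 293.8, -8.8]
force: [-0.2, 0.3, -1.3]
gripper_force: 17.0
ee_pos: [416.1, 293.8, -8.8]
force: [0.3, 0.5, -0.3]
gripper_force: 17.0
[229 183  15  14 167] [235.9 189.2] [599.4  70.5  27. ]
[416.1 293.8  -8.8] [-180.   -0. -150.] 46.13969880095209
```

Run:
```python
import cv2,numpy as np
s=cv2.imread('pics/ns.png')
cv2.imwrite('pics/ns2.png',cv2.resize(s[205:305,160:293],(798,600),interpolation=cv2.INTER_CUBIC))
```

```text
(no output)
```

View pics/ns2.png

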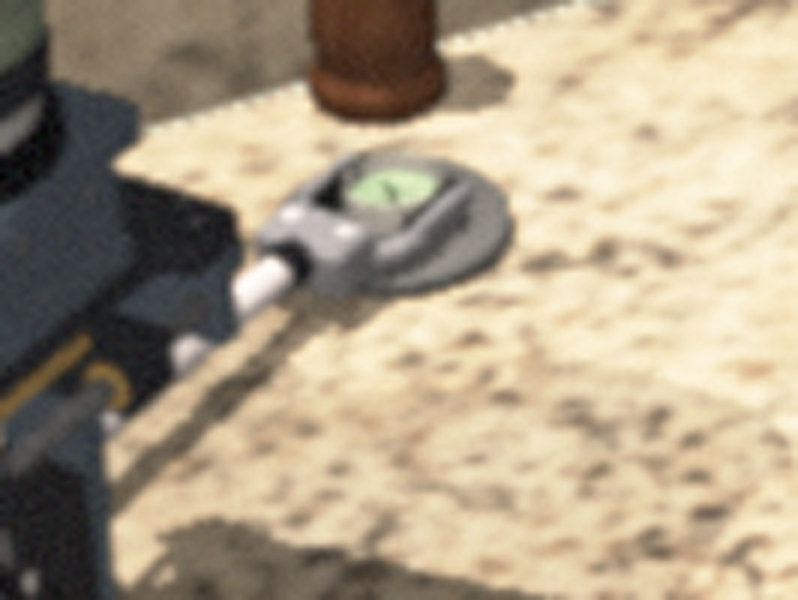

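The tealight sits upright between the jaws over the coaster, with its wax centre at about (395,188) in the crop. I'll triangulate its height.

```bash
python3 - <<'E'
from h import *
np.set_printoptions(precision=1,suppress=True)
s=cv2.imread('pics/ns.png');h=cv2.cvtColor(s,cv2.COLOR_BGR2HSV);m=cv2.inRange(h,(35,40,60),(90,255,255));m[:225]=0;m[250:]=0;m[:,:205]=0;m[:,240:]=0
y,x=np.nonzero(m);print(len(x),x.mean(),y.mean())
print(tri((235.9,189.2),(x.mean(),y.mean())));print(tri((235.9,189.2),(225.4,235.9)))
print(env.state()['torque'],env.state()['force'])
E
(python3 -m jog '{"jaw":[42,42,42,42],"slide":[[0,0,0.03],[0,0,0],[0,0,0],[0,0,0]],"spin":[0,0,0,0]}' 17; python3 -m jog '{"jaw":[42,42],"slide":[[0,0,0],[0,0,0]],"spin":[0,0]}' 17 )| grep -E "pos|force:"
python3 -c "
from workcell import env
print(env.state()['torque'])"
```

```text
61 225.0 235.63934426229508
(array([600.1,  70.7,  22.9]), [np.float64(0.0), np.float64(0.0)])
(array([599.9,  70.3,  22.2]), [np.float64(0.5), np.float64(0.5)])
[ 0.1 -0.1 -0. ] [-0.6 -0.3 -1.7]
ee_pos: [416.1, 293.8, -9.7]
force: [-1.3, 0.8, -0.5]
gripper_force: 17.0
ee_pos: [416.1, 293.8, -9.7]
force: [-1.7, -0.2, 0.6]
gripper_force: 17.0
[ 0.06351545 -0.1680256  -0.08464773]
```

Triangulated wax height and the wrist force (about 2 N up) show it standing on the coaster. I'll ease the grip off gradually to open the jaws.

```bash
python3 -m jog '{"jaw":[44,44,44],"slide":[[0,0,0],[0,0,0],[0,0,0]],"spin":[0,0,0]}' 14
python3 -m jog '{"jaw":[44,44,44],"slide":[[0,0,0],[0,0,0],[0,0,0]],"spin":[0,0,0]}' 12
python3 -m jog '{"jaw":[46.5,47,47.5,48,48.5,49,49.5,50,50,50],"slide":[[0,0,0],[0,0,0],[0,0,0],[0,0,0],[0,0,0],[0,0,0],[0,0,0],[0,0,0],[0,0,0],[0,0,0]],"spin":[0,0,0,0,0,0,0,0,0,0]}' 9
python3 -m jog '{"jaw":[50,50,50],"slide":[[0,0,0],[0,0,0],[0,0,0]],"spin":[0,0,0]}' 8.5
python3 w.py 25 pics/o.png
python3 - <<'E'
import cv2
a=cv2.imread('pics/o.png');b=cv2.imread('pics/top0.png')
g=cv2.cvtColor(a,cv2.COLOR_BGR2GRAY)
for r in range(165,215,1): print(r,''.join(' .:-=+*#%@'[min(9,g[r,c]//22)] for c in range(205,265)))
E
```

```text
time_s: 27.65
ee_pos: [416.2, 293.8, -9.7]
ee_rot: [-180.0, 0.0, -150.0]
force: [-0.3, 0.5, -0.8]
gripper_width: 46.6
gripper_force: 14.0
time_s: 27.95
ee_pos: [416.1, 293.8, -9.7]
ee_rot: [-180.0, -0.0, -150.0]
force: [-0.0, 0.7, -1.0]
gripper_width: 46.4
gripper_force: 12.0
time_s: 28.95
ee_pos: [416.1, 293.8, -9.7]
ee_rot: [-180.0, 0.0, -150.0]
force: [0.4, 0.4, -1.3]
gripper_width: 51.4
gripper_force: 9.0
time_s: 29.25
ee_pos: [416.1, 293.8, -9.7]
ee_rot: [-180.0, -0.0, -150.0]
force: [-0.1, 0.5, -1.6]
gripper_width: 53.1
gripper_force: 8.5
[229 183  15  14 169] [235.9 189.2] [599.6  70.6  25. ]
[416.1 293.8  -9.7] [-180.    0. -150.] 53.41402645926109
165 **##%%%%%#*+**#%%%%%%%%%%%##%%%%%####%%%*+#%%##%%%%%%%%%%%@#
166 **#%%%%%##*****#%%%%%########%%%#***###*===+*++*%@@%%@@@%%%%
167 *##%%%%%#**#%###%%%%%%%%####%%%%##*##*+===-=+++#%%@@@@@@@%%@
168 *#%%%%%%#*##%%#%%%%%%%%########**#####*+++++**#####%%%%%%%%@
169 *#%%%#%%%###%%%%%##%%%#*##%%#**++++#%%%########*+**##%%%%%%%
170 +*############%%#**#%%####%######**%%%%%#######**+**###%%%%%
171 #*+*###***#####%#**##%%%%%##*######%%%%%#
[... 2114 characters left out ...]
##%@@%#*=---==--:::=**#**=---==+=--=+%@@@@%%%#*#%%
205 %=:::::=#######*+=-=*+++++=*****=-----=++=--+**#%%%%%%#####%
206 @%=::::-+#####*+--=*######***=-----=+++=--=*%#######%%##%%%%
207 %%*:::===*##*+=--==++****++=--=++++++=--=##%%**##*##%%#%%%%%
208 #*=:=+++=+*+=--==++=-=++=---=++++==----+#%%#+==++=+*%@%%%#*#
209 +====+++===-----=++====+====-------=+#++#%%*--=====+#@%%#*==
210 =++++++#%#*=:---=*%###%%%%#%%%%#%%%%%%**#%%*--==+++*#%%#*+==
211 =+++=*%%%%#*=-=*%%%###%%%%%%%###%%%%%%#%%%%*====+***#%#*+==+
212 ===*%%%%%###*#%%@%%%%##*##%@%#***+++*%%@%@%#**+====+**+===+*
213 +##%%%%%#####%%%%@%%%#++#%%%%#*==-=+#%%%%@%#******+=+=====+*
214 *#%%##%%##**#%%####%%%##%%%%%%#*+++**#%%%@%#**#%%%%#*+++=+*#
```

The jaws are clear of the tealight on both sides and it stays at (599.6,70.6). I'll lift straight up, retract, and lower to the worktop.

```bash
python3 -m jog '{"jaw":[50,50,50,50,50,50,50,50],"slide":[[0,0,-0.05],[0,0,-0.1],[0,0,-0.2],[0,0,-0.25],[0,0,-0.25],[0,0,-0.2],[0,0,-0.1],[0,0,0]],"spin":[0,0,0,0,0,0,0,0]}' 8.7
python3 -m jog '{"jaw":[50,50,50,50,50,50,50,50,50,50],"slide":[[0,0.1,0],[0,0.3,0],[0,0.45,0],[0,0.5,0],[0,0.5,0],[0,0.5,0],[0,0.45,0],[0,0.3,0],[0,0.15,0],[0,0,0]],"spin":[0,0,0,0,0,0,0,0,0,0]}' 9
python3 -m jog '{"jaw":[50,50,50,50,50,50,50,50,50,50],"slide":[[0,0,0.15],[0,0,0.25],[0,0,0.25],[0,0,0.25],[0,0,0.2],[0,0,0.1],[0,0,0.05],[0,0,0],[0,0,0],[0,0,0]],"spin":[0,0,0,0,0,0,0,0,0,0]}' 9
python3 w.py 25 pics/p.png
```

```text
time_s: 30.1
ee_pos: [416.4, 294.0, 25.4]
ee_rot: [180.0, 0.1, -150.0]
force: [0.5, -0.3, -1.7]
gripper_width: 52.9
gripper_force: 8.7
time_s: 31.1
ee_pos: [367.1, 378.7, 24.8]
ee_rot: [-180.0, -0.0, -149.9]
force: [-0.3, -0.3, -1.9]
gripper_width: 52.0
gripper_force: 9.0
time_s: 32.1
ee_pos: [367.5, 378.5, -12.4]
ee_rot: [180.0, 0.0, -150.0]
force: [0.1, -0.1, -1.8]
gripper_width: 51.8
gripper_force: 9.0
[229 183  15  14 169] [235.9 189.3] [599.6  70.7  25. ]
[367.5 378.4 -12.4] [ 180.    0. -150.] 52.112327171814236
```

Now the last few millimetres onto the worktop in small steps, watching the force.

```bash
(python3 -m jog '{"jaw":[50,50,50,50],"slide":[[0,0,0.06],[0,0,0.06],[0,0,0.04],[0,0,0]],"spin":[0,0,0,0]}' 9
python3 -m jog '{"jaw":[50,50,50],"slide":[[0,0,0.03],[0,0,0.03],[0,0,0]],"spin":[0,0,0]}' 9
python3 -m jog '{"jaw":[50,50,50],"slide":[[0,0,0.02],[0,0,0],[0,0,0]],"spin":[0,0,0]}' 9)|grep -E "pos|force:"
```

```text
ee_pos: [367.2, 378.1, -17.8]
force: [0.0, 0.5, -2.2]
gripper_force: 9.0
ee_pos: [367.3, 378.2, -19.4]
force: [-0.3, 0.9, -1.8]
gripper_force: 9.0
ee_pos: [367.4, 378.3, -19.6]
force: [-1.1, -0.9, 2.1]
gripper_force: 9.0
```

It's down, with the force reversed to +2 N. I'll release it and lift away.

```bash
python3 -m jog '{"jaw":[53,54,55,57,60,66,75,85,91,91],"slide":[[0,0,0],[0,0,0],[0,0,0],[0,0,0],[0,0,0],[0,0,0],[0,0,0],[0,0,0],[0,0,0],[0,0,0]],"spin":[0,0,0,0,0,0,0,0,0,0]}' 9
python3 -m jog '{"jaw":[91,91,91,91,91,91,91,91,91,91],"slide":[[0,0,-0.1],[0,0,-0.2],[0,0,-0.4],[0,0,-0.7],[0,0,-0.9],[0,0,-0.9],[0,0,-0.9],[0,0,-0.5],[0,0,-0.2],[0,0,0]],"spin":[0,0,0,0,0,0,0,0,0,0]}' 9
python3 w.py 25 pics/q.png
python3 - <<'E'
from h import *
np.set_printoptions(precision=1,suppress=True)
t=cv2.imread('pics/q.png');sc=env.grab_frame('scene')[:,:,::-1]
# template match of the jaw head vs p.png (just before release): shift
p=cv2.imread('pics/p.png')
g=cv2.cvtColor(t,cv2.COLOR_BGR2GRAY)
O=np.array([367.4,378.3]);X=np.array([.5,-.866]);Y=np.array([.866,.5])
for nm,q in{"piv":(22,48,34),"jl":(232,60,25),"jr":(232,36,25),"tipL":(294,80,10),"tipR":(294,16,10)}.items():
    w=O+(q[0]+2)*X+q[1]*Y;print(nm,w,proj("top",np.array([*w,q[2]])),proj("scene",np.array([*w,q[2]])))
for r in range(185,260,2): print(r,''.join(' .:-=+*#%@'[min(9,g[r,c]//22)] for c in range(115,225)))
E
```

```text
time_s: 34.15
ee_pos: [367.3, 378.2, -19.9]
ee_rot: [-180.0, -0.0, -150.0]
force: [-0.0, 0.2, -0.3]
gripper_width: 90.7
gripper_force: 0.0
time_s: 35.15
ee_pos: [367.7, 378.6, 125.4]
ee_rot: [180.0, 0.1, -150.0]
force: [-0.9, 0.5, -0.1]
gripper_width: 91.3
gripper_force: 0.0
[229 183  15  14 169] [235.9 189.2] [599.7  70.7  25. ]
[367.2 378.1 124.2] [-180.    0. -150.] 90.85962447324293
piv [421.  381.5] [ 98.8 265.3] [113.7 325.8]
jl [536.4 205.7] [178.  215.7] [180.5 267.3]
jr [515.6 193.7] [183.  224.5] [189.7 270.6]
tipL [584.7 162. ] [198.  196.3] [191.2 255.7]
tipR [529.3 130. ] [211.1 219.4] [215.3 263.8]
185 =+*##*####*#%%%################**+*##%%%#****######***##***####***###***##%%%%########%%#####***####++++======
187 ####*****#%###%%%%%%##%%##******+==**##%%#***#%%#+==+*##+==+*#%%%%##*+=+#%%%%%###***##*#%%%%%*****##*+========
189 ****##%%####+++***##%%%%%%##*###*+#%#*+=+=--=+*++=*%%#+==+*****####%%%####%%%#*=-=*#%%%%#*++==+***#*+======+==
191 **##%%%##%%###***#****#%#%%%%%%%%%%%#*#%%%%##******++==++*#***#%%%####++*#%%%%%%#**#####++*%%%#***###*+=======
193 ++**##%%#**#####
[... 3189 characters left out ...]
%%%%%%%%##
249 ##*********##%@%##*+=-----**#**###*+++***************##*##***####+=+******=-==+**####**###****++****#%#+==*##%
251 **++++*##%%%%#**+==---*********++**+===+*******++**++******######**+**####++**##**##*++***#**+===+####%%###%%#
253 =+**##%%%##*+=----=***++===+***#*+==++++**#*++=++********++++*#**++*##########***++*#*++++****#**++*######%%##
255 -*%%%%#**+=--::=+#*****+=++++**#********+****++++******++=-=+*###*+=+***#*+**#*###***+==+****####+++*****###**
257 :=*#*+===+++*******#**#*+*******++***++****************+++-=***###*++***+=----=+**+--===+******#*+=++++=+*####
259 ::::-==+**#####*****##**+++*****+=***++*******+++*+++**++==+******++**#*++*#*++++==+*****###**##**+++*++++*#**
```

Reacher released and lying flat: its bolts are where they should be at table height, and the jaw tips (col ≤ 210) are clear of the coaster (col ≥ 217). The tealight is unmoved, so I'm handing in.

```bash
python3 -c "
from workcell import env
print(env.job_done())"
```

```text
the job is handed in; nothing more can be done
None
```

The job is handed in at about 35 s of the 54 s allowed: by camera measurement the tealight stands on the coaster within about 1 mm of its centre, and the reacher lies released on the worktop, its jaws clear of the coaster; no verdict came back.

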